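# Snap a switch insert into its frame and tug-test it

## Task

Press the loose switch insert into the empty mounting frame, past its sprung catches, until it sits fully home. Then tug-test it: take up its play and pull it straight up with a steady 12 N or so for a second; the catches must hold it. Leave it fully home and let go. The thin frame bends for good if pushed or pulled with more than 24 N; leave the tools and small parts round the panel where they are.

Things in the scene. Friction and masses are not known exactly. Their poses are not given: they have to be found in the camera images.
- switch_center (a point): Loose switch insert: white plastic module standing upright on the worktop, rocker up; centre, 18 mm above its underside. 48 mm long (own x), 24 wide (y), 36 high (z). Body with straight sides up to 30 mm, then a fixed 40 x 20 mm rocker. A lug on each short end sticks out 2.5 mm, 3 to 7 mm above the underside; same either way round. 30 to 60 g.
- panel: Light wooden panel lying fixed on the worktop, 150 (own x) x 270 (y) x 16 mm; origin under its centre. On it, side by side along own y, 52 mm either side of the middle, two like white surface boxes 86 x 86 x 43 mm, each with a steel frame level with its rim. One frame already holds a switch insert, the other is empty.
- frame_mouth (a point): Middle of the window of the empty frame, on its upper face; own x along the window, z up. Window 50 (x) x 26 mm (y): 1 mm to spare all round an insert; its edges flare out 2.7 mm more. Two sprung catches at the ends along x yield as the lugs are pressed past (about 3 to 14 N) and snap over them 1 to 5 mm before the insert is home.
- frame_seat (a point): Middle of the seat in the empty frame, 18 mm below frame_mouth: the underside of a fully home insert rests here, so its top 18 mm (12 of body, 6 of rocker) stand above the frame. The catches can be set at different heights: a snapped-in insert has 1 to 5 mm of free play upward, different each time, before they hold it.
- frame (a joint): How far the thin springy mounting frame of the empty box is bowed (m): 0 at rest, positive when pulled up out of the box, negative when pushed in; 1 mm for each 15 N (1.6 mm at 24 N, where it bends for good). Readings are too coarse to tell the force by.
- screwdriver_center (a point): Bystander: blue-handled screwdriver, about 180 x 26 x 25 mm, lying left of the panel; point on its length, 12 mm up.
- terminals_center (a point): Bystander: white screw terminal strip, 19 x 66 x 16 mm, lying right of the panel; its centre.
- tape_center (a point): Bystander: black roll of tape, 55 mm across, 19 mm high, lying flat behind the screwdriver; its centre.
Mind the look-alikes: they are no part of the job. Leave any blue look-alike of the part that bears switch_center alone.

How it is judged:
On the way, in this order (a step that is already met when the one before it is completed fails the run):
1. the insert is fully home in the empty frame, under both catches (z of switch_center in the frame of frame_seat below 0.019 m and horizontal distance between switch_center and frame_seat below 0.003 m and angle between the z axis of switch_center and the z axis of frame_seat, either way round below 0.08 rad), for 0.2 s.
2. the insert is pulled upward with about 8 to 16 N (frame bowed out 0.55 to 1.05 mm) and the catches hold it (value of joint frame between 0.00055 and 0.00105 m and z of switch_center in the frame of frame_seat between 0.0184 and 0.0245 m and horizontal distance between switch_center and frame_seat below 0.003 m), for 0.7 s.
At the end, for the whole second after the job is handed in: The insert sits fully home in the empty frame: its centre 18 mm (at most 19.5 mm) above the seat and within 3 mm of its middle, upright within 0.08 rad, let go, with the frame unloaded (within 0.2 mm of rest) (z of switch_center in the frame of frame_seat below 0.0195 m and horizontal distance between switch_center and frame_seat below 0.003 m and angle between the z axis of switch_center and the z axis of frame_seat, either way round below 0.08 rad and value of joint frame between -0.0002 and 0.0002 m); the robot touches nothing.
It fails at once if the frame is pushed in with more than 24 N (1.6 mm) (value of joint frame below -0.0016 m).
It fails at once if the frame is pulled out with more than 24 N (1.6 mm) (value of joint frame above 0.0016 m).
It fails at once if the screwdriver is moved more than 30 mm (distance of screwdriver_center from where it was at the start of the episode above 0.03 m).
It fails at once if the terminal strip is moved more than 30 mm (distance of terminals_center from where it was at the start of the episode above 0.03 m).
It fails at once if the tape is moved more than 30 mm (distance of tape_center from where it was at the start of the episode above 0.03 m).
It also fails if it takes over 64 s, if anything falls off the work surface, if the arm or the gripper's body presses on something with over 40 N, if the wrist force passes 120 N, or if a joint passes its speed limit or range.

## Robot

A 6-joint arm with a two-finger parallel gripper is mounted at the origin on a cart in front of the work surface, level with it; the furniture and walls round the work are solid. World frame = base frame: x ahead of the robot, y to its left, z up, the work surface at z = 0. Lengths are in m, angles in rad, forces in N, time in s.
With the tool pointing down it reaches from about 0.375 to 0.75 m from the base axis. Payload 9 kg.
Tool frame: the origin (TCP) lies on the centre line of the jaws, within the pads' length; the fingertips stand 17 mm ahead of it and the grasp point (between the pads) lies 2 mm behind it; z points along the fingers, y is the direction in which the jaws open and shut (so a half turn about z gives the same grasp; the last joint's range is limited). The gripper opens to 85 mm and grips with 20 to 120 N. Pads are 22 mm wide; open, the fingers measure 114 mm over their backs; the gripper's body (76 mm by 85 mm) begins 54 mm behind the grasp point. The pads swing forward as they close: fully open they stand 13 mm farther back than shut.
Start: joints at [-1.456, 0.104, 0.097, 1.564, 0, 1.353], TCP at [0.196, -0.567, 0.248] pointing down, gripper open.
Joint ranges: [-2.99, 2.99], [-0.84, 1.86], [-1.1, 1.16], [-1.84, 2.11], [-1.51, 1.56], [-3.14, 3.14]. Speed limits (rad/s): [2.22, 2.22, 2.57, 3.14, 3.14, 3.14].

## Interface

Orientations are given as a rotation vector (axis times angle).
In Python, from cell import r, optics, search_frame gives the robot as it stands.
- The arm moves only by the tool move_arm, never from a script. Its arguments are lists of equal length, an entry for each row: "jaw": the finger opening in cm, from 0 to 8.54; "offset": the shift along the world's x, y, z in cm, a list of three; "dr": the turn, a rotation vector about the world's x, y, z in rad, a list of three. A call has exactly 5 rows; each row is the pose to reach, as a shift and turn from the pose commanded when the call began; what a row does not reach only later rows make up. A row lasts 1/8 s, in which the tool goes at most 62.5 mm and 10.7 degrees, less where a joint would pass 70% of its speed; a pose out of reach is approached as far as the arm can. A call with a gripper value outside its range is refused whole. The fingers move at their own pace and stop on an object; the grip force is fixed at half the most. Time passes only in rows, so rows that repeat a pose let the fingers close, or fill a call up. It gives the time, the measured TCP pose, the force and the opening at its end, in the units of the state.
- r.sense(): the state, without advancing time (a new reading comes with each control period).
- optics.camera(name): name is "scene" or "side" or "wrist"; returns a dict with "image" (384x512x3 uint8, red, green, blue), "vfov" (degrees; the focal length in pixels is half the picture's height over the tangent of half this angle, whatever the lens; pixels are square), "cx", "cy" (the principal point, pixels), "view" (4x4, takes a point from world to camera coordinates). Camera axes: x right, y down, z forward; pixel columns grow to the right and rows downward; lengths in m; the calibration is good to about 2 mm. The wrist camera is an equidistant fisheye: a pixel r from the principal point sees the ray r / f radians off the axis. A picture is of the moment at which its call begins. There is no depth.
- r.job_done(): hands the job in, once; it reports no verdict.
Trained networks look in the newest picture that a camera, given by its name, has taken for a name from the list of things; names that differ only in an ending like _2 or _b are one class to them, and where a whole thing is asked for, a point or a joint stands for the part that bears it (a point fixed in the world has none). Each returns a list of dicts, best first, with "confidence" (0 to 1); they miss things now and then, are a little off and sometimes report something else, mostly with a low value. They report only what shows in the picture. A call takes as long as a camera call. They do not tell look-alikes from the thing itself.
- search_frame(thing, camera): "box" ([left, top, right, bottom] in pixels, round what is visible of it).
The state is a dict: "time_s": time; "q": joint angles; "joint_vel": joint speeds; "tau": joint torques, N m; "eef_pos": TCP position; "tcp_rot": TCP orientation; "wrist_force": force on the tool from outside, world axes, zero at the start; "moment": the same for the moment, N m; "opening": finger opening in m.
Only numpy, scipy, OpenCV 4.12 (cv2) and the standard library are available. Lean on these libraries where they do the work, as an engineer would, in place of code of your own. Each camera call takes 0.05 s, during which the arm holds its last target.

## Working session

There is one attempt and no reset: what is moved stays moved. The work goes in short steps, Python scripts to look and compute and a tool call to move; the robot and the scene stay as the last step left them, time stands still between calls to the robot, and variables do not carry over. Pictures are saved under pics/ and viewed, and the job is handed in when it is done.

Besides the shell and the picture viewer there is one more tool, called after "Call:" by a JSON object that holds its "op" and its "data", one argument or row to a line. move_arm: Moves the arm, as the interface text tells. Its arguments: {"type":"object","properties":{"jaw":{"type":"array","items":{"type":"number"}},"offset":{"type":"array","items":{"type":"array","items":{"type":"number"}}},"dr":{"type":"array","items":{"type":"array","items":{"type":"number"}}}},"required":["jaw","offset","dr"]}

```bash
ls; mkdir -p pics; cat > h.py <<'E'
import numpy as np, cv2
from cell import r, optics, search_frame
def ray(c,u,v,fish=False):
    h=c['image'].shape[0]; f=h/2/np.tan(np.radians(c['vfov'])/2)
    x=(u-c['cx'])/f; y=(v-c['cy'])/f
    if fish:
        t=np.hypot(x,y); s=np.sin(t)/t if t>1e-9 else 1
        d=np.array([x*s,y*s,np.cos(t)])
    else: d=np.array([x,y,1.])
    V=c['view']; R=V[:3,:3]; o=-R.T@V[:3,3]
    return o,R.T@d
def onz(c,u,v,z,fish=False):
    o,d=ray(c,u,v,fish); return o+d*(z-o[2])/d[2]
def proj(c,p,fish=False):
    h=c['image'].shape[0]; f=h/2/np.tan(np.radians(c['vfov'])/2)
    q=c['view'][:3,:3]@np.asarray(p,float)+c['view'][:3,3]
    if fish:
        t=np.arctan2(np.hypot(q[0],q[1]),q[2]); n=np.hypot(q[0],q[1])+1e-12
        return np.array([c['cx']+f*t*q[0]/n,c['cy']+f*t*q[1]/n])
    return np.array([c['cx']+f*q[0]/q[2],c['cy']+f*q[1]/q[2]])
E
python3 - <<'E'
from h import *
s=r.sense(); print({k:np.round(v,4) for k,v in s.items()})
for n in ['scene','side','wrist']:
    c=optics.camera(n); cv2.imwrite(f'pics/{n}0.png',c['image'][:,:,::-1])
    print(n,c['vfov'],c['cx'],c['cy'],np.round(c['view'],3).tolist())
    for t in ['switch_center','panel','screwdriver_center','terminals_center','tape_center']:
        print(t,[(np.round(d['box']).tolist(),round(d['confidence'],2)) for d in search_frame(t,n)][:4])
E
```

```text
pics
{'time_s': np.float64(0.0), 'q': array([-1.4557,  0.1047,  0.0964,  1.5639, -0.    ,  1.3531]), 'joint_vel': array([ 0.0003, -0.0004, -0.0009, -0.0021,  0.0012, -0.0006]), 'tau': array([-2.30000e-03, -5.56928e+01,  5.03654e+01,  1.71000e-02,
       -4.00000e-04,  0.00000e+00]), 'eef_pos': array([ 0.196 , -0.5667,  0.2475]), 'tcp_rot': array([-3.0968e+00, -5.2010e-01, -1.0000e-04]), 'wrist_force': array([ 0.5837, -0.1682,  0.6718]), 'moment': array([0.0472, 0.0694, 0.0016]), 'opening': np.float64(0.0854)}
scene 47.3074715136444 256.9070317037671 193.18215148667747 [[0.858, -0.514, 0.003, -0.467], [-0.343, -0.576, -0.742, 0.216], [0.383, 0.636, -0.67, 1.419], [0.0, 0.0, 0.0, 1.0]]
switch_center [([298.0, 298.0, 304.0, 314.0], 0.61), ([288.0, 240.0, 302.0, 252.0], 0.6)]
panel []
screwdriver_center []
terminals_center []
tape_center []
side 45.909839705557275 252.88330652412344 190.33630693535954 [[0.992, -0.122, 0.025, -0.544], [-0.038, -0.492, -0.87, 0.08], [0.119, 0.862, -0.493, 1.495], [0.0, 0.0, 0.0, 1.0]]
switch_center [([214.0, 291.0, 234.0, 313.0], 0.81), ([221.0, 236.0, 238.0, 250.0], 0.77), ([253.0, 242.0, 271.0, 253.0], 0.55), ([216.0, 153.0, 242.0, 160.0], 0.48)]
panel [([224.0, 169.0, 282.0, 219.0], 0.9)]
screwdriver_center [([217.0, 152.0, 240.0, 160.0], 0.51)]
terminals_center [([211.0, 267.0, 230.0, 283.0], 0.53)]
tape_center [([258.0, 156.0, 271.0, 166.0], 0.45)]
wrist 65.70646984690485 259.5470528018071 193.75949402825756 [[0.326, -0.945, -0.002, -0.597], [-0.897, -0.31, 0.315, -0.041], [-0.299, -0.101, -0.949, 0.382], [0.0, 0.0, 0.0, 1.0]]
switch_center []
panel []
screwdriver_center []
terminals_center []
tape_center []
```

```bash
python3 - <<'E'
import cv2
for n in ['scene','side']:
    i=cv2.imread(f'pics/{n}0.png'); 
    cv2.imwrite(f'pics/{n}0b.png',cv2.resize(i[110:335,120:420],None,fx=2.66,fy=2.66,interpolation=cv2.INTER_CUBIC))
E
```

```text
(no output)
```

View pics/scene0.png

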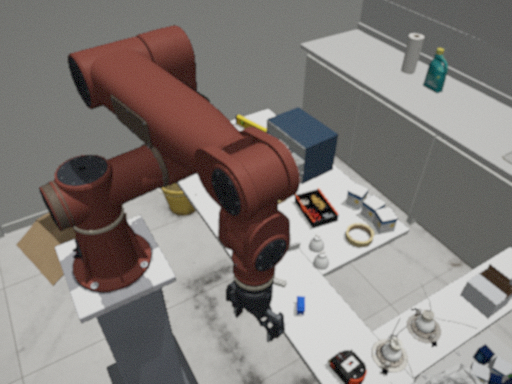

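View pics/side0.png

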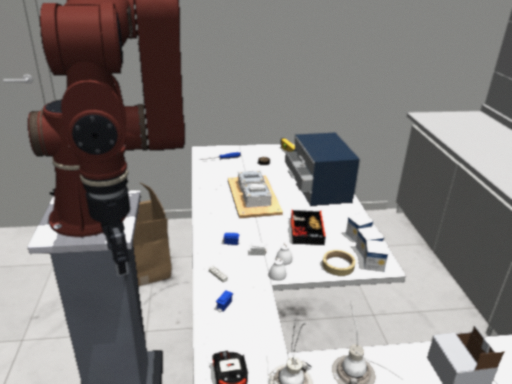

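View pics/wrist0.png

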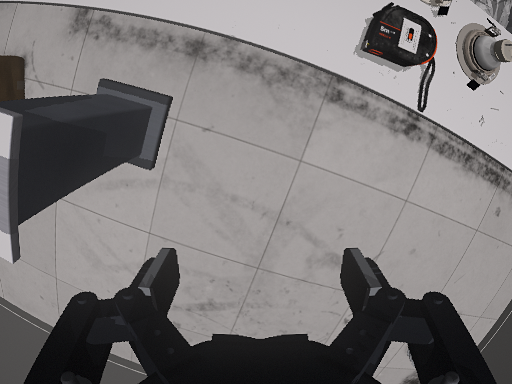

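```bash
python3 - <<'E'
from h import *
i=cv2.imread('pics/side0.png'); cv2.imwrite('pics/side0c.png',cv2.resize(i[130:330,180:320],None,fx=3,fy=3,interpolation=cv2.INTER_CUBIC))
E
```

```text
(no output)
```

View pics/side0c.png

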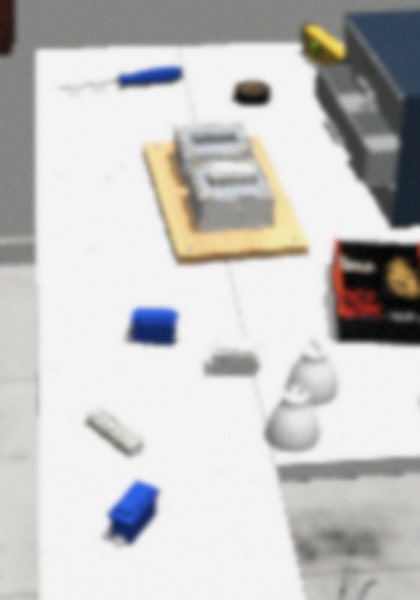

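The side view shows these candidates for the insert: a white module at about (257,249), and blue look-alikes at (231,239) and (224,301). The white one at (257,249) fits, since the insert is white plastic. The flat white part at (218,274) is the terminal strip. The panel is at (253,194) with two boxes, and the far box seems to have the dark (empty) window. I'll confirm this with the wrist camera.

```bash
python3 - <<'E'
from h import *
c=optics.camera('side')
for n,u,v,z in [('ins',257,249,.018),('blue1',231,239,.018),('blue2',224,301,.018),('term',218,274,.008),('farbox',250,176,.059),('nearbox',257,190,.059),('tape',264,160,.01),('sd',230,156,.012)]:
    print(n,np.round(onz(c,u,v,z),3))
for k in [(178,130),(143+0,143)]: pass
# panel corners
for u,v in [(180+178/3,130+262/3),(180+308/3,130+250/3),(180+143/3,130+143/3)]: print(np.round(onz(c,u,v,.008),3))
E
```

```text
ins [ 0.528 -0.259  0.018]
blue1 [ 0.456 -0.203  0.018]
blue2 [ 0.417 -0.465  0.018]
term [ 0.409 -0.349  0.008]
farbox [0.551 0.121 0.059]
nearbox [0.563 0.017 0.059]
tape [0.637 0.35  0.01 ]
sd [0.5   0.393 0.012]
[ 0.494 -0.07   0.008]
[ 0.641 -0.058  0.008]
[0.477 0.21  0.008]
```

Call:
{"op": "move_arm", "data": {
  "jaw": [8.5,8.5,8.5,8.5,8.5],
  "offset": [
    [4,3.5,0],
    [8,7,0],
    [12,10.5,0],
    [16,14,0],
    [20,17.5,0]
  ],
  "dr": [
    [0,0,0],
    [0,0,0],
    [0,0,0],
    [0,0,0],
    [0,0,0]
  ]
}}

```text
time_s: 1.58
eef_pos: [0.3972, -0.3909, 0.2485]
tcp_rot: [3.098, 0.52, 0.0]
wrist_force: [0.5, -0.9, -0.3]
opening: 0.0847
```

Call:
{"op": "move_arm", "data": {
  "jaw": [8.5,8.5,8.5,8.5,8.5],
  "offset": [
    [4,3.5,0],
    [8,7,0],
    [12,10.5,0],
    [12,10.5,0],
    [12,10.5,0]
  ],
  "dr": [
    [0,0,0],
    [0,0,0],
    [0,0,0],
    [0,0,0],
    [0,0,0]
  ]
}}

```text
time_s: 2.2
eef_pos: [0.5159, -0.2872, 0.2482]
tcp_rot: [3.098, 0.521, -0.001]
wrist_force: [-0.8, -0.3, -0.3]
opening: 0.0848
```

```bash
cat > look.py <<'E'
import sys
from h import *
tag=sys.argv[1]
s=r.sense(); print({k:np.round(v,4) for k,v in s.items() if k in('time_s','eef_pos','tcp_rot','wrist_force','opening','q')})
c=optics.camera('wrist'); cv2.imwrite(f'pics/{tag}.png',c['image'][:,:,::-1])
import pickle; pickle.dump(c,open(f'{tag}.pkl','wb'))
V=c['view'];print('cam',np.round(-V[:3,:3].T@V[:3,3],3),'axis',np.round(V[2,:3],3))
print([(np.round(d['box']).tolist(),round(d['confidence'],2)) for d in search_frame('switch_center','wrist')])
E
python3 look.py w1
```

```text
{'time_s': np.float64(2.2), 'q': array([-7.2910e-01,  7.4900e-02,  6.6400e-02,  1.5623e+00, -4.0000e-04,
        2.0792e+00]), 'eef_pos': array([ 0.5159, -0.2872,  0.2482]), 'tcp_rot': array([ 3.0979e+00,  5.2110e-01, -6.0000e-04]), 'wrist_force': array([-0.8061, -0.3427, -0.3316]), 'opening': np.float64(0.0848)}
cam [ 0.592 -0.258  0.374] axis [-0.299 -0.101 -0.949]
[([215.0, 126.0, 255.0, 167.0], 0.87)]
```

View pics/w1.png

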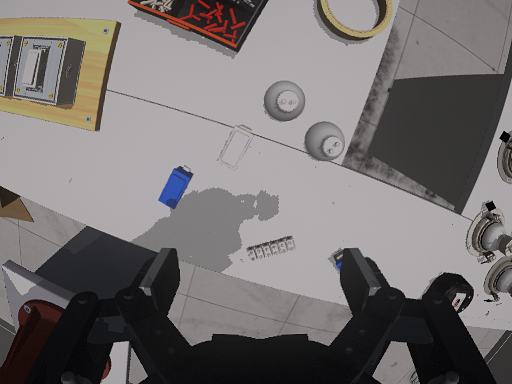

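The wrist view shows the white insert at (236,146), a blue look-alike at (176,187), another blue part at (338,260) and the terminal strip at (271,248). The near box at (45,70) holds a switch. I'll crop the white one to confirm.

```bash
python3 - <<'E'
from h import *
i=cv2.imread('pics/w1.png'); cv2.imwrite('pics/w1c.png',cv2.resize(i[105:185,190:290],None,fx=7,fy=7,interpolation=cv2.INTER_CUBIC))
E
```

```text
(no output)
```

View pics/w1c.png

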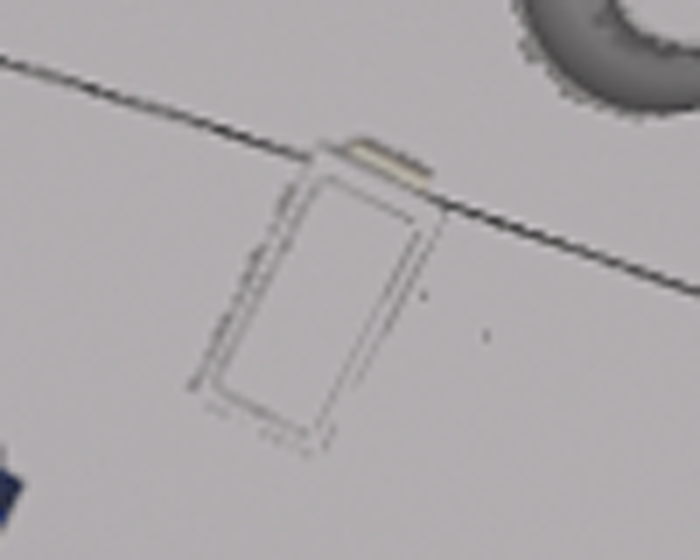

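```bash
cat > fit.py <<'E'
from h import *
from scipy.optimize import least_squares
def fitrect(c,pts,L,W,z,fish=True,yaw0=0):
    "pts in order; local corners (+,+),(+,-),(-,-),(-,+)"
    p3=np.array([onz(c,*p,z,fish) for p in pts]); m=p3.mean(0)
    loc=np.array([[L,W],[L,-W],[-L,-W],[-L,W]])/2
    def f(x):
        cs,sn=np.cos(x[2]),np.sin(x[2]); R=np.array([[cs,-sn],[sn,cs]])
        return ((loc@R.T+x[:2])-p3[:,:2]).ravel()
    best=min((least_squares(f,[m[0],m[1],y]) for y in np.linspace(-3,3,8)),key=lambda s:s.cost)
    return best.x,best.fun.reshape(-1,2)
E
python3 - <<'E'
from fit import *
import pickle
c=pickle.load(open('w1.pkl','rb'))
g=lambda L:[(190-.5+(u+.5)/7,105-.5+(v+.5)/7) for u,v in L]
for L in (g([(322,178),(418,220),(314,437),(215,383)]),):
    x,res=fitrect(c,L,.04,.02,.036); print(np.round(x,4),np.round(res*1e3,1).tolist())
    for pp in L: print(np.round(onz(c,*pp,.036,True),4))
# view scale of near box
E
```

```text
[ 0.5289 -0.2495 -0.1411] [[0.8, 1.4], [-0.4, -1.4], [0.1, -0.6], [-0.5, 0.7]]
[ 0.5492 -0.2438  0.036 ]
[ 0.5477 -0.2608  0.036 ]
[ 0.5075 -0.256   0.036 ]
[ 0.511  -0.2374  0.036 ]
```

The crop shows a white module with a 40x20 rocker and an end lug, rocker up. This is the insert, at about (0.529, -0.250), long axis yaw about -0.14. q6 would run out of range at the frame, so I'll turn the tool by the other half turn.

Call:
{"op": "move_arm", "data": {
  "jaw": [8.5,8.5,8.5,8.5,8.5],
  "offset": [
    [0.3,0.7,-1],
    [0.6,1.5,-2],
    [1,2.5,-3],
    [1.3,3.5,-4],
    [1.3,3.7,-5]
  ],
  "dr": [
    [0,0,0.18],
    [0,0,0.36],
    [0,0,0.54],
    [0,0,0.72],
    [0,0,0.9]
  ]
}}

```text
time_s: 2.92
eef_pos: [0.5284, -0.2507, 0.1981]
tcp_rot: [2.559, 1.822, 0.0]
wrist_force: [0.2, 0.7, -0.1]
opening: 0.0851
```

Call:
{"op": "move_arm", "data": {
  "jaw": [8.5,8.5,8.5,8.5,8.5],
  "offset": [
    [0,0,-1],
    [0,0,-2],
    [0,0,-2],
    [0,0,-2],
    [0,0,-2]
  ],
  "dr": [
    [0,0,0.18],
    [0,0,0.36],
    [0,0,0.54],
    [0,0,0.72],
    [0,0,0.9]
  ]
}}

```text
time_s: 3.55
eef_pos: [0.5282, -0.2513, 0.1784]
tcp_rot: [1.513, 2.753, -0.0]
wrist_force: [-0.9, 0.3, -0.0]
opening: 0.0853
```

Call:
{"op": "move_arm", "data": {
  "jaw": [8.5,8.5,8.5,8.5,8.5],
  "offset": [
    [0,0,0],
    [0,0,0],
    [0,0,0],
    [0,0,0],
    [0,0,0]
  ],
  "dr": [
    [0,0,0.18],
    [0,0,0.36],
    [0,0,0.54],
    [0,0,0.72],
    [0,0,0.87]
  ]
}}

```text
time_s: 4.18
eef_pos: [0.5283, -0.2513, 0.1784]
tcp_rot: [0.213, 3.134, -0.0]
wrist_force: [-1.2, 0.2, -0.4]
opening: 0.0849
```

```bash
python3 look.py w2
```

```text
{'time_s': np.float64(4.175), 'q': array([-0.6674,  0.0559, -0.0799,  1.4349, -0.    , -0.532 ]), 'eef_pos': array([ 0.5283, -0.2513,  0.1784]), 'tcp_rot': array([ 2.1260e-01,  3.1343e+00, -1.0000e-04]), 'wrist_force': array([-1.1642,  0.1813, -0.3548]), 'opening': np.float64(0.0849)}
cam [ 0.448 -0.238  0.304] axis [ 0.312 -0.041 -0.949]
[([40.0, 96.0, 88.0, 129.0], 0.86), ([244.0, 155.0, 275.0, 208.0], 0.71), ([296.0, 74.0, 327.0, 125.0], 0.64)]
```

View pics/w2.png

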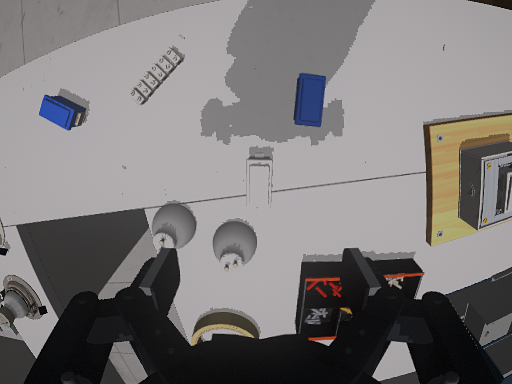

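The white insert stands upright at (259,180), and the blue ones at (311,100) and (62,110) are clear of it. Next is a crop to measure it.

```bash
python3 - <<'E'
from h import *
i=cv2.imread('pics/w2.png'); cv2.imwrite('pics/w2c.png',cv2.resize(i[140:220,220:300],None,fx=7,fy=7,interpolation=cv2.INTER_CUBIC))
E
```

```text
(no output)
```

View pics/w2c.png

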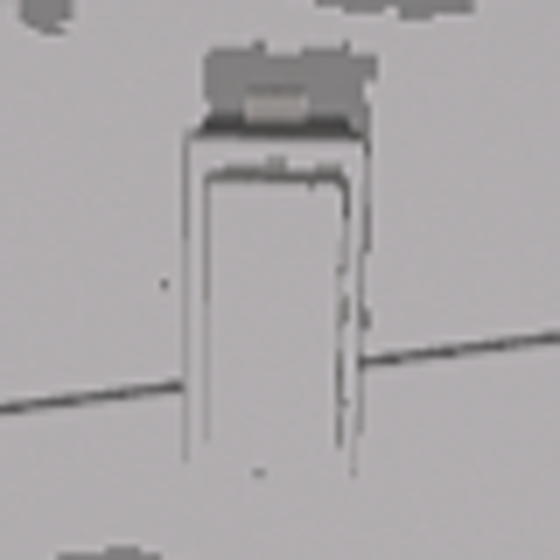

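```bash
python3 - <<'E'
from fit import *
import pickle
c=pickle.load(open('w2.pkl','rb'))
g=lambda u,v:(220-.5+(u+.5)/7,140-.5+(v+.5)/7)
P=lambda u,v,z:np.round(onz(c,*g(u,v),z,True)[:2],4)
print('body',P(190,133,.03),P(368,138,.03),P(185,460,.03),P(355,475,.03))
print('rock',P(207,182,.036),P(347,186,.036),P(207,440,.036),P(340,450,.036), P(258,472,.036))
# predicted outline for hypothesis
for x,y,yaw in [(.5289,-.2495,-.141),(.5289,-.2495,-.12)]:
    R=np.array([[np.cos(yaw),-np.sin(yaw)],[np.sin(yaw),np.cos(yaw)]])
    for L,W,z in ((.048,.024,.03),(.04,.02,.036)):
        out=[]
        for a,b in((1,1),(1,-1),(-1,-1),(-1,1)):
            q=R@[a*L/2,b*W/2]+[x,y]; p=proj(c,[*q,z],True); out.append([(p[0]-220)*7,(p[1]-140)*7])
        print(np.round(out).tolist())
E
```

```text
body [ 0.5018 -0.2571] [ 0.5057 -0.2336] [ 0.548  -0.2648] [ 0.5535 -0.2413]
rock [ 0.5075 -0.2555] [ 0.5105 -0.2372] [ 0.5433 -0.2607] [ 0.5472 -0.2429] [ 0.5489 -0.2545]
[[355.0, 477.0], [185.0, 477.0], [182.0, 143.0], [361.0, 144.0]]
[[343.0, 466.0], [198.0, 465.0], [196.0, 182.0], [347.0, 182.0]]
[[359.0, 476.0], [189.0, 478.0], [179.0, 145.0], [357.0, 142.0]]
[[346.0, 465.0], [201.0, 467.0], [193.0, 183.0], [344.0, 181.0]]
```

Call:
{"op": "move_arm", "data": {
  "jaw": [3.4,3.4,3.4,3.4,3.4],
  "offset": [
    [0,0.1,-2],
    [0,0.2,-4],
    [0,0.2,-6],
    [0,0.2,-8],
    [0,0.2,-8]
  ],
  "dr": [
    [0,0,-0.02],
    [0,0,-0.02],
    [0,0,-0.02],
    [0,0,-0.02],
    [0,0,-0.02]
  ]
}}

```text
time_s: 4.9
eef_pos: [0.5279, -0.2472, 0.0958]
tcp_rot: [-0.249, -3.129, -0.003]
wrist_force: [-0.9, -0.2, 0.0]
opening: 0.0342
```

```bash
python3 look.py w3; python3 - <<'E'
from h import *
import pickle
from scipy.spatial.transform import Rotation as Ro
c=pickle.load(open('w3.pkl','rb')); s=r.sense(); R=Ro.from_rotvec(s['tcp_rot']).as_matrix(); o=s['opening']
for d in (0,.009,.013,.017):
  print(d,[np.round(proj(c,s['eef_pos']+R@[x,y*o/2,d],True),1).tolist() for x in(.011,-.011) for y in(1,-1)])
E
```

```text
{'time_s': np.float64(4.9), 'q': array([-6.6220e-01,  8.5700e-02, -1.9970e-01,  1.2891e+00,  1.0000e-04,
       -5.0320e-01]), 'eef_pos': array([ 0.5279, -0.2472,  0.0958]), 'tcp_rot': array([-0.2492, -3.1286, -0.0034]), 'wrist_force': array([-0.8652, -0.211 ,  0.0481]), 'opening': np.float64(0.0342)}
cam [ 0.448 -0.232  0.222] axis [ 0.308 -0.046 -0.95 ]
[([234.0, 176.0, 275.0, 252.0], 0.97), ([299.0, 62.0, 342.0, 140.0], 0.66), ([2.0, 108.0, 35.0, 153.0], 0.63)]
0 [[288.8, 255.3], [217.4, 255.2], [286.8, 291.9], [220.3, 291.8]]
0.009 [[287.1, 246.4], [219.6, 246.4], [285.4, 282.0], [222.1, 281.9]]
0.013 [[286.5, 242.8], [220.5, 242.8], [284.9, 277.9], [222.9, 277.8]]
0.017 [[285.8, 239.3], [221.4, 239.3], [284.3, 273.9], [223.6, 273.8]]
```

View pics/w3.png

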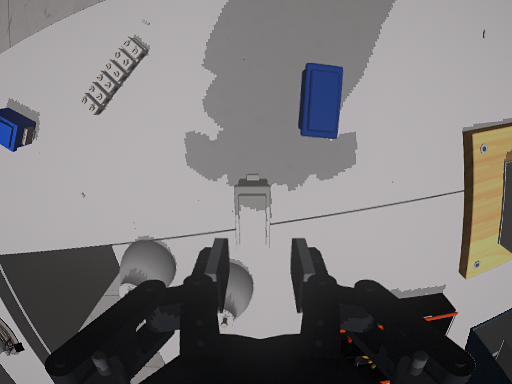

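```bash
python3 - <<'E'
from h import *
import pickle
from scipy.spatial.transform import Rotation as Ro
for n,p,rv in (('w1',[.5159,-.2872,.2482],[3.0979,.5211,-.0006]),('w2',[.5283,-.2513,.1784],[.2126,3.1343,-.0001]),('w3',[.5279,-.2472,.0958],[-.2492,-3.1286,-.0034])):
  c=pickle.load(open(n+'.pkl','rb')); R=Ro.from_rotvec(rv).as_matrix()
  T=np.eye(4);T[:3,:3]=R;T[:3,3]=p
  print(n,proj(c,np.array(p)+R@[0,0,.017],True)); print(np.round(c['view']@T,4).tolist())
E
```

```text
w1 [263.98339347 252.95539736]
[[-0.0002, 1.0, 0.0024, 0.0024], [-0.949, 0.0005, -0.3152, 0.0379], [-0.3152, -0.0023, 0.949, 0.1451], [0.0, 0.0, 0.0, 1.0]]
w2 [255.15979502 252.81176765]
[[-0.0003, 1.0, -0.0021, -0.0024], [-0.9493, -0.0009, -0.3142, 0.0378], [-0.3142, 0.0019, 0.9493, 0.1449], [0.0, 0.0, 0.0, 1.0]]
w3 [255.10843285 252.89464933]
[[-0.0002, 1.0, -0.002, -0.0024], [-0.9494, -0.0009, -0.3142, 0.0378], [-0.3142, 0.0019, 0.9494, 0.1449], [0.0, 0.0, 0.0, 1.0]]
```

The reported view carries a world-fixed y error of about 2.4 mm, because the fingers should be centred at cx. I'll use the mean mount transform with the measured TCP pose instead.

```bash
cat >> h.py <<'E'
from scipy.spatial.transform import Rotation as Ro
M=np.array([[0,1,0,0],[-.9492,0,-.3147,.03785],[-.3147,0,.9492,.145],[0,0,0,1.]])
def fixview(c,p,rv):
    T=np.eye(4);T[:3,:3]=Ro.from_rotvec(rv).as_matrix();T[:3,3]=p
    c=dict(c); c['view']=M@np.linalg.inv(T); return c
E
sed -i "s/^from h import \*/from h import */; s/pickle.dump(c,/pickle.dump(fixview(c,s['eef_pos'],s['tcp_rot']),/" look.py
python3 - <<'E'
from fit import *
import pickle
c=fixview(pickle.load(open('w2.pkl','rb')),[.5283,-.2513,.1784],[.2126,3.1343,-.0001])
g=lambda u,v:(220-.5+(u+.5)/7,140-.5+(v+.5)/7)
P=lambda u,v,z:np.round(onz(c,*g(u,v),z,True)[:2],4)
print('body',P(190,133,.03),P(368,138,.03),P(185,460,.03),P(355,475,.03))
print('rock',P(207,182,.036),P(347,186,.036),P(207,440,.036),P(340,450,.036))
c=fixview(pickle.load(open('w1.pkl','rb')),[.5159,-.2872,.2482],[3.0979,.5211,-.0006])
g=lambda L:[(190-.5+(u+.5)/7,105-.5+(v+.5)/7) for u,v in L]
print(fitrect(c,g([(322,178),(418,220),(314,437),(215,383)]),.04,.02,.036)[0])
i=cv2.imread('pics/w3.png'); cv2.imwrite('pics/w3c.png',cv2.resize(i[160:260,200:320],None,fx=6,fy=6,interpolation=cv2.INTER_CUBIC))
E
```

```text
body [ 0.5014 -0.2598] [ 0.5053 -0.2362] [ 0.5476 -0.2674] [ 0.5531 -0.244 ]
rock [ 0.5071 -0.2581] [ 0.5101 -0.2399] [ 0.5429 -0.2634] [ 0.5468 -0.2455]
[ 0.52989159 -0.25221751 -0.14097343]
```

View pics/w3c.png

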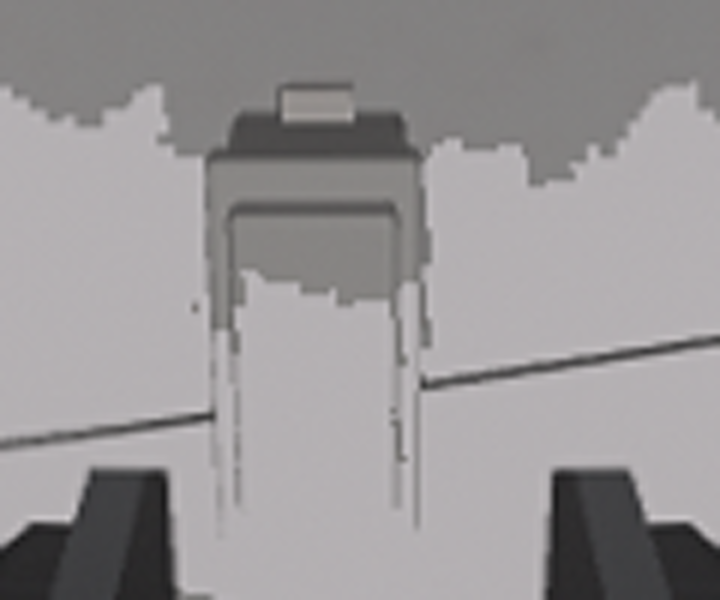

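The crop shows the insert's near top edge from (208,155) to (421,155), left of the finger midline at 360. So the tool must shift in -y.

```bash
python3 - <<'E'
from fit import *
import pickle
s=r.sense()
c=fixview(pickle.load(open('w3.pkl','rb')),s['eef_pos'],s['tcp_rot'])
g=lambda u,v:(200-.5+(u+.5)/6,160-.5+(v+.5)/6)
P=lambda u,v,z:np.round(onz(c,*g(u,v),z,True)[:2],4)
print('body',P(208,155,.03),P(421,155,.03),P(220,520,.03),P(415,525,.03))
print('rock',P(231,212,.036),P(396,212,.036),P(239,500,.036),P(397,505,.036))
E
```

```text
body [ 0.5034 -0.2615] [ 0.5073 -0.2376] [ 0.5498 -0.2689] [ 0.5542 -0.2452]
rock [ 0.5087 -0.2594] [ 0.5116 -0.2412] [ 0.5443 -0.2651] [ 0.5479 -0.2466]
```

Call:
{"op": "move_arm", "data": {
  "jaw": [4.5,4.5,4.5,4.5,4.5],
  "offset": [
    [0.1,-0.4,0],
    [0.15,-0.6,-1.5],
    [0.15,-0.6,-3.5],
    [0.15,-0.6,-5],
    [0.15,-0.6,-5]
  ],
  "dr": [
    [0,0,0],
    [0,0,0],
    [0,0,0],
    [0,0,0],
    [0,0,0]
  ]
}}

```text
time_s: 5.62
eef_pos: [0.5293, -0.2531, 0.046]
tcp_rot: [-0.249, -3.129, -0.003]
wrist_force: [-0.2, -0.0, -0.8]
opening: 0.045
```

```bash
python3 look.py w4; python3 - <<'E'
from h import *
i=cv2.imread('pics/w4.png'); cv2.imwrite('pics/w4c.png',cv2.resize(i[170:320,160:360],None,fx=4,fy=4,interpolation=cv2.INTER_CUBIC))
E
```

```text
{'time_s': np.float64(5.625), 'q': array([-6.6880e-01,  1.3360e-01, -2.4160e-01,  1.1992e+00,  1.0000e-04,
       -5.1010e-01]), 'eef_pos': array([ 0.5293, -0.2531,  0.046 ]), 'tcp_rot': array([-0.2489, -3.1287, -0.0032]), 'wrist_force': array([-0.15  , -0.003 , -0.7652]), 'opening': np.float64(0.045)}
cam [ 0.45  -0.238  0.172] axis [ 0.308 -0.046 -0.95 ]
[([238.0, 191.0, 286.0, 288.0], 0.65), ([318.0, 47.0, 384.0, 147.0], 0.56)]
```

View pics/w4c.png

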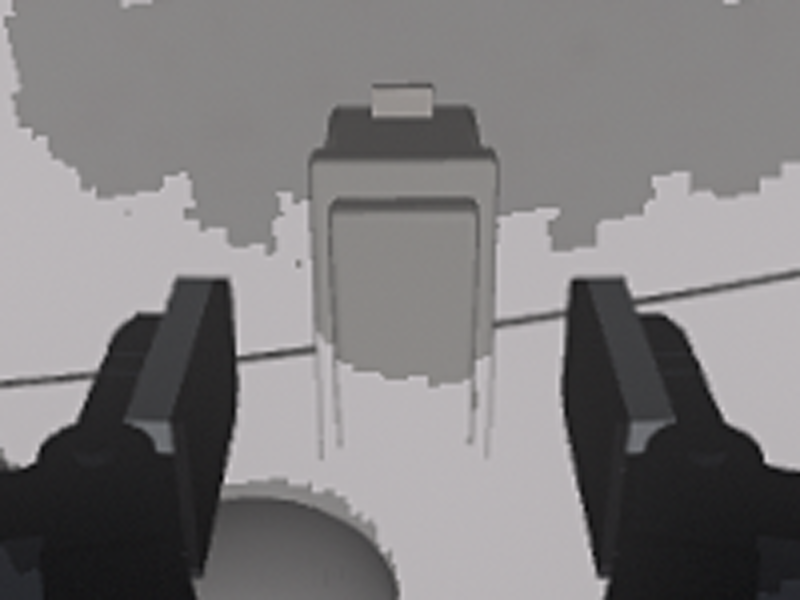

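The insert is centred between the pads. Now lower 8 mm and close.

Call:
{"op": "move_arm", "data": {
  "jaw": [4,4,2,2,2],
  "offset": [
    [0,0,-0.8],
    [0,0,-0.8],
    [0,0,-0.8],
    [0,0,-0.8],
    [0,0,-0.8]
  ],
  "dr": [
    [0,0,0],
    [0,0,0],
    [0,0,0],
    [0,0,0],
    [0,0,0]
  ]
}}

```text
time_s: 6.35
eef_pos: [0.5308, -0.2543, 0.0408]
tcp_rot: [0.249, 3.131, -0.0]
wrist_force: [1.0, 0.3, 2.4]
opening: 0.022
```

```bash
python3 look.py w5; python3 - <<'E'
from h import *
i=cv2.imread('pics/w5.png'); cv2.imwrite('pics/w5c.png',cv2.resize(i[170:320,160:360],None,fx=4,fy=4,interpolation=cv2.INTER_CUBIC))
E
```

```text
{'time_s': np.float64(6.35), 'q': array([-6.6880e-01,  1.3840e-01, -2.4630e-01,  1.1853e+00,  2.0000e-04,
       -5.1010e-01]), 'eef_pos': array([ 0.5308, -0.2543,  0.0408]), 'tcp_rot': array([ 2.491e-01,  3.131e+00, -4.000e-04]), 'wrist_force': array([1.0118, 0.2952, 2.3667]), 'opening': np.float64(0.022)}
cam [ 0.451 -0.239  0.166] axis [ 0.311 -0.048 -0.949]
[([233.0, 192.0, 287.0, 291.0], 0.75), ([323.0, 42.0, 387.0, 145.0], 0.73)]
```

View pics/w5c.png

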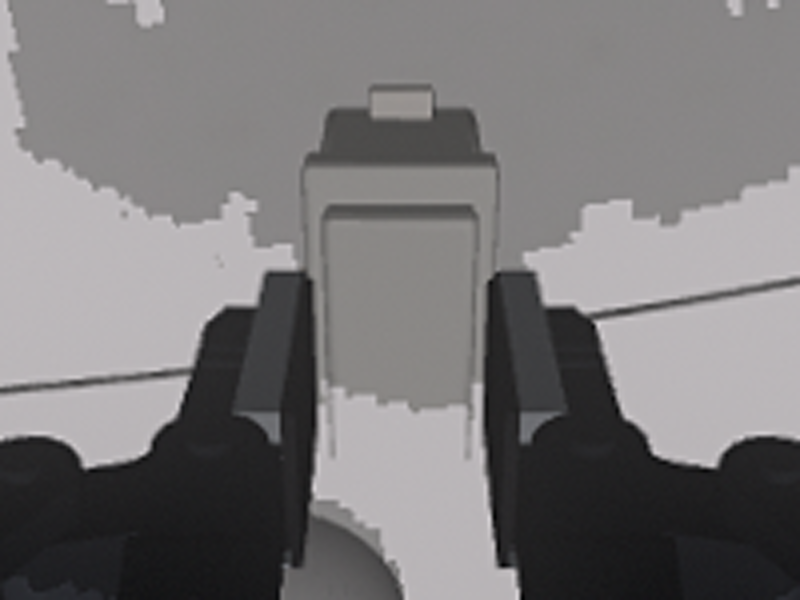

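The opening of 22 mm suggests the pads only bite the top of the body: the tip is about 24 mm up. I'll reopen and regrip 2.5 mm lower.

Call:
{"op": "move_arm", "data": {
  "jaw": [3.5,3.5,3.5,3.5,3.5],
  "offset": [
    [0,0,0],
    [0,0,0],
    [0,0,-0.1],
    [0,0,-0.1],
    [0,0,-0.1]
  ],
  "dr": [
    [0,0,0],
    [0,0,0],
    [0,0,0],
    [0,0,0],
    [0,0,0]
  ]
}}

```text
time_s: 7.08
eef_pos: [0.5305, -0.2541, 0.0393]
tcp_rot: [-0.249, -3.132, -0.0]
wrist_force: [0.3, -0.0, 0.2]
opening: 0.0351
```

Call:
{"op": "move_arm", "data": {
  "jaw": [3.5,2,2,2,2],
  "offset": [
    [-0.05,0.05,-0.15],
    [-0.05,0.05,-0.15],
    [-0.05,0.05,-0.15],
    [-0.05,0.05,-0.15],
    [-0.05,0.05,-0.15]
  ],
  "dr": [
    [0,0,0],
    [0,0,0],
    [0,0,0],
    [0,0,0],
    [0,0,0]
  ]
}}

```text
time_s: 7.7
eef_pos: [0.5301, -0.2537, 0.0379]
tcp_rot: [0.249, 3.132, 0.0]
wrist_force: [-0.3, 0.5, 1.5]
opening: 0.0225
```

```bash
python3 look.py w6
```

```text
{'time_s': np.float64(7.7), 'q': array([-6.6870e-01,  1.3900e-01, -2.5110e-01,  1.1806e+00,  1.0000e-04,
       -5.0990e-01]), 'eef_pos': array([ 0.5301, -0.2537,  0.0379]), 'tcp_rot': array([0.2492, 3.1316, 0.    ]), 'wrist_force': array([-0.3458,  0.4863,  1.5251]), 'opening': np.float64(0.0225)}
cam [ 0.45  -0.239  0.164] axis [ 0.311 -0.048 -0.949]
[([233.0, 194.0, 284.0, 293.0], 0.77), ([324.0, 43.0, 390.0, 150.0], 0.59)]
```

Call:
{"op": "move_arm", "data": {
  "jaw": [2,2,2,2,2],
  "offset": [
    [0,0,2],
    [0,0,6],
    [0,0,10],
    [0,2,13],
    [1,6,16]
  ],
  "dr": [
    [0,0,0],
    [0,0,0],
    [0,0,0],
    [0,0,0],
    [0,0,0]
  ]
}}

```text
time_s: 8.43
eef_pos: [0.5399, -0.1941, 0.2005]
tcp_rot: [0.253, 3.13, -0.001]
wrist_force: [-0.2, -0.3, -0.9]
opening: 0.0226
```

Call:
{"op": "move_arm", "data": {
  "jaw": [2,2,2,2,2],
  "offset": [
    [1,5,0],
    [2,10,0],
    [3,15,0],
    [4,20,0],
    [5,25,0]
  ],
  "dr": [
    [0,0,0.05],
    [0,0,0.1],
    [0,0,0.15],
    [0,0,0.2],
    [0,0,0.23]
  ]
}}

```text
time_s: 9.05
eef_pos: [0.5902, 0.0581, 0.1994]
tcp_rot: [-0.114, 3.138, -0.0]
wrist_force: [0.6, -0.6, 0.4]
opening: 0.0225
```

Call:
{"op": "move_arm", "data": {
  "jaw": [2,2,2,2,2],
  "offset": [
    [0.5,3,0],
    [1,6,0],
    [1,6,0],
    [1,6,0],
    [1,6,0]
  ],
  "dr": [
    [0,0,0],
    [0,0,0],
    [0,0,0],
    [0,0,0],
    [0,0,0]
  ]
}}

```text
time_s: 9.68
eef_pos: [0.6, 0.1155, 0.1983]
tcp_rot: [-0.11, 3.139, -0.0]
wrist_force: [-0.9, -1.0, 0.3]
opening: 0.0225
```

```bash
python3 look.py w7
```

```text
{'time_s': np.float64(9.675), 'q': array([-2.3500e-02,  1.3310e-01,  3.7600e-02,  1.4751e+00, -1.0000e-04,
       -9.3700e-02]), 'eef_pos': array([0.6   , 0.1155, 0.1983]), 'tcp_rot': array([-1.1010e-01,  3.1394e+00, -1.0000e-04]), 'wrist_force': array([-0.9333, -0.9616,  0.3496]), 'opening': np.float64(0.0225)}
cam [0.519 0.112 0.324] axis [ 0.314  0.024 -0.949]
[([236.0, 195.0, 287.0, 295.0], 0.67), ([9.0, 32.0, 41.0, 76.0], 0.55)]
```

View pics/w7.png

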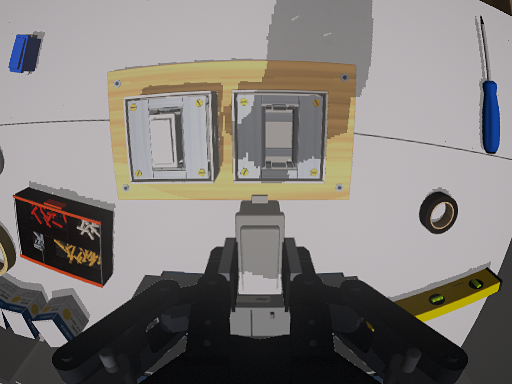

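The panel is at the top, with the empty frame in the right box at window (279,136). The left box holds a switch, and the held insert is at (261,255).

```bash
python3 - <<'E'
from h import *
i=cv2.imread('pics/w7.png'); cv2.imwrite('pics/w7c.png',cv2.resize(i[85:190,225:335],None,fx=5.6,fy=5.6,interpolation=cv2.INTER_CUBIC))
E
```

```text
(no output)
```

View pics/w7c.png

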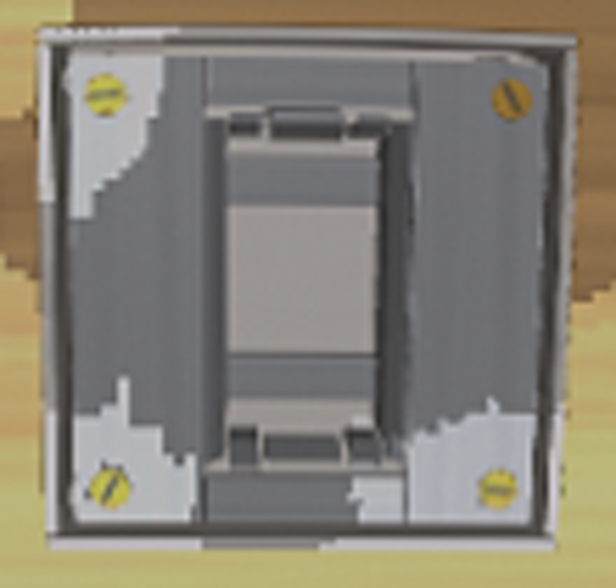

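```bash
python3 - <<'E'
from fit import *
import pickle
c=pickle.load(open('w7.pkl','rb'))
g=lambda L:[(225-.5+(u+.5)/5.6,85-.5+(v+.5)/5.6) for u,v in L]
rim=[(40,35),(577,42),(555,545),(50,540)]
x,f=fitrect(c,g(rim),.086,.086,.059);print('rim',np.round(x,4),np.round(f*1e3,1).tolist())
sc=[(106,95),(511,100),(497,490),(110,488)]
p=np.array([onz(c,*q,.060,True) for q in g(sc)]);print('screws',np.round(p.mean(0),4),np.round(p,4).tolist())
fl=[(207,112),(412,115),(408,467),(208,467)]
x,f=fitrect(c,g(fl),.0554,.0314,.059);print('flare',np.round(x,4),np.round(f*1e3,1).tolist())
s=r.sense()
# held insert prediction: centre in tool frame: x=a, z=+.0019 ... underside .0379 ahead
Rm=Ro.from_rotvec(s['tcp_rot']).as_matrix()
for a in (0,.001):
  print(a,[np.round(proj(c,s['eef_pos']+Rm@np.array([a+X,Y,Z]),True),1).tolist() for X,Y,Z in [(.024,-.012,.0079),(.024,.012,.0079),(.02,-.01,.0019),(.02,.01,.0019),(-.02,-.01,.0019),(-.02,.01,.0019)]])
i=cv2.imread('pics/w7.png'); cv2.imwrite('pics/w7d.png',cv2.resize(i[185:315,200:320],None,fx=4.5,fy=4.5,interpolation=cv2.INTER_CUBIC))
E
```

```text
rim [ 0.5516  0.1302 -3.0727] [[-1.6, -0.6], [-1.4, 0.5], [1.2, 0.7], [1.9, -0.7]]
screws [0.5518 0.13   0.06  ] [[0.5223, 0.096, 0.06], [0.5177, 0.1596, 0.06], [0.5815, 0.164, 0.06], [0.5858, 0.1004, 0.06]]
flare [ 0.5515  0.1303 -3.0645] [[1.2, 0.6], [1.0, -0.3], [-1.1, -0.9], [-1.1, 0.6]]
0 [[235.3, 219.3], [284.2, 219.3], [238.8, 231.9], [280.7, 231.9], [241.1, 298.1], [278.3, 298.1]]
0.001 [[235.2, 217.4], [284.3, 217.4], [238.7, 230.1], [280.8, 230.1], [241.1, 296.6], [278.3, 296.6]]
```

View pics/w7d.png

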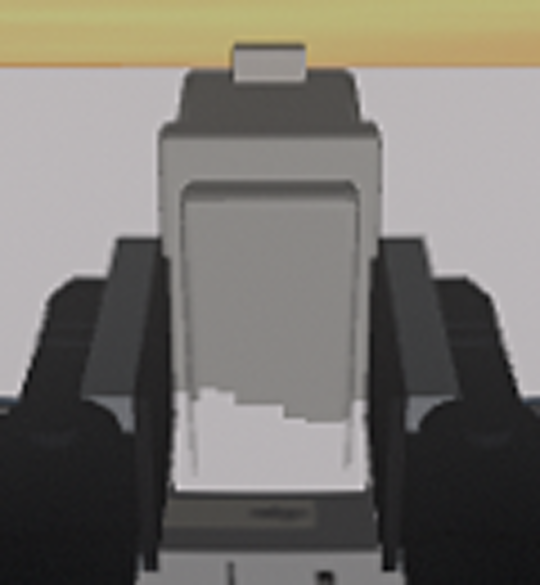

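The frame mouth is at about (0.5516, 0.130) and yaw 0.071. The tool yaw already matches, and the insert sits about 1.5 mm towards the robot from the TCP. Going to hover over it.

Call:
{"op": "move_arm", "data": {
  "jaw": [2,2,2,2,2],
  "offset": [
    [-3,1,0],
    [-4.7,1.5,-2],
    [-4.7,1.5,-5.5],
    [-4.7,1.5,-8.7],
    [-4.7,1.5,-8.7]
  ],
  "dr": [
    [0,0,0],
    [0,0,0],
    [0,0,0],
    [0,0,0],
    [0,0,0]
  ]
}}

```text
time_s: 10.4
eef_pos: [0.5511, 0.131, 0.1085]
tcp_rot: [0.111, -3.135, -0.0]
wrist_force: [0.4, 0.2, 0.0]
opening: 0.0227
```

```bash
python3 look.py w8; python3 - <<'E'
from h import *
i=cv2.imread('pics/w8.png'); cv2.imwrite('pics/w8c.png',cv2.resize(i[120:310,160:360],None,fx=3.1,fy=3.1,interpolation=cv2.INTER_CUBIC))
c=optics.camera('side'); cv2.imwrite('pics/s8c.png',cv2.resize(c['image'][120:230,200:310,::-1],None,fx=5,fy=5,interpolation=cv2.INTER_CUBIC))
E
```

```text
{'time_s': np.float64(10.4), 'q': array([ 2.4000e-03,  3.0100e-02, -2.3400e-01,  1.3114e+00,  1.0000e-04,
       -6.8100e-02]), 'eef_pos': array([0.5511, 0.131 , 0.1085]), 'tcp_rot': array([ 1.107e-01, -3.135e+00, -4.000e-04]), 'wrist_force': array([0.392 , 0.1625, 0.0255]), 'opening': np.float64(0.0227)}
cam [0.471 0.127 0.235] axis [ 0.309  0.024 -0.951]
[([234.0, 193.0, 286.0, 294.0], 0.66)]
```

View pics/w8c.png

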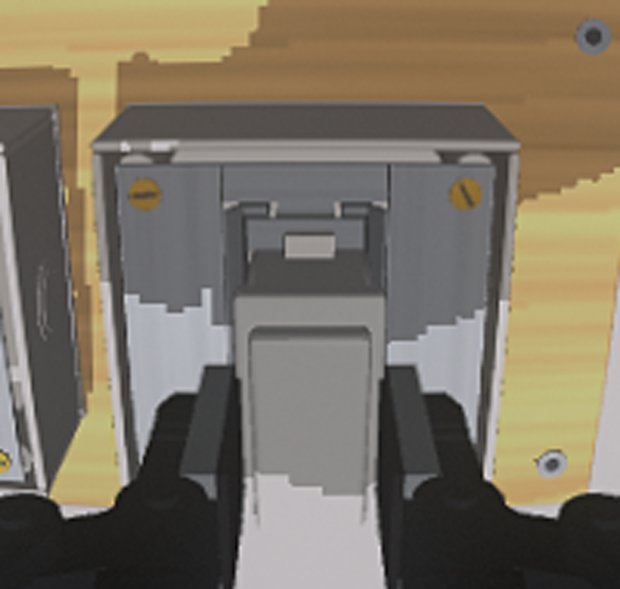

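View pics/s8c.png

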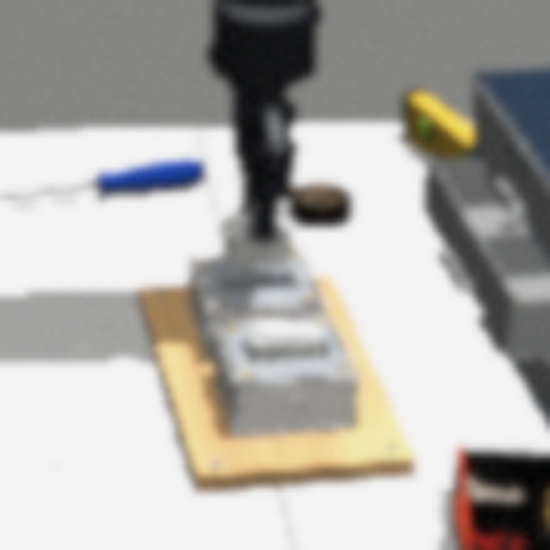

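```bash
python3 - <<'E'
from fit import *
import pickle
c=pickle.load(open('w8.pkl','rb')); s=r.sense()
g=lambda u,v:(160-.5+(u+.5)/3.1,120-.5+(v+.5)/3.1)
P=lambda u,v,z:onz(c,*g(u,v),z,True)
yaw=.071; ex=np.array([np.cos(yaw),np.sin(yaw)])
for n,a,b,z,d in (('rim',(93,148),(520,148),.059,.043),('screw',(145,193),(465,193),.06,.032),('flare',(225,205),(387,205),.059,.0277)):
    A,B=P(*a,z),P(*b,z); m=(A+B)[:2]/2; v=B-A
    print(n,np.round(m+d*ex,4),'w',round(np.linalg.norm(v),4),'yaw',round(-np.arctan2(v[0],v[1]),3))
zt=s['eef_pos'][2]
for n,a,b,h,d in (('body',(236,290),(384,290),-.0079,.024),('rock',(250,338),(371,338),-.0019,.02)):
    A,B=P(*a,zt+h),P(*b,zt+h); m=(A+B)[:2]/2; v=B-A
    print(n,np.round(m+d*ex,4),'w',round(np.linalg.norm(v),4),'yaw',round(-np.arctan2(v[0],v[1]),3))
A=P(285,235,zt-.0379+.007);B=P(335,235,zt-.0379+.007);m=(A+B)[:2]/2;print('lug',np.round(m+.0265*ex,4),np.linalg.norm(B-A))
E
```

```text
rim [0.5534 0.1305] w 0.0849 yaw 0.07
screw [0.5515 0.1301] w 0.0636 yaw 0.07
flare [0.55   0.1302] w 0.0323 yaw 0.07
body [0.5462 0.1307] w 0.0225 yaw 0.07
rock [0.5475 0.1308] w 0.0179 yaw 0.07
lug [0.5476 0.1308] 0.008746343704765241
```

Comparing the insert and the window in this view, the insert should move about +2 mm in x and -0.5 mm in y. The flare allows 3.7 mm. Correct and start entering.

Call:
{"op": "move_arm", "data": {
  "jaw": [2,2,2,2,2],
  "offset": [
    [0.2,-0.05,0],
    [0.2,-0.05,-0.4],
    [0.2,-0.05,-0.8],
    [0.2,-0.05,-1.1],
    [0.2,-0.05,-1.1]
  ],
  "dr": [
    [0,0,0],
    [0,0,0],
    [0,0,0],
    [0,0,0],
    [0,0,0]
  ]
}}

```text
time_s: 11.18
eef_pos: [0.5547, 0.1309, 0.0994]
tcp_rot: [0.112, -3.139, -0.0]
wrist_force: [0.7, 0.7, 0.3]
opening: 0.0227
```

```bash
python3 look.py w9; python3 - <<'E'
from h import *
i=cv2.imread('pics/w9.png'); cv2.imwrite('pics/w9c.png',cv2.resize(i[160:300,190:330],None,fx=4.2,fy=4.2,interpolation=cv2.INTER_CUBIC))
E
```

```text
{'time_s': np.float64(11.175), 'q': array([ 2.3000e-03,  4.0900e-02, -2.3980e-01,  1.2909e+00,  1.0000e-04,
       -6.8900e-02]), 'eef_pos': array([0.5547, 0.1309, 0.0994]), 'tcp_rot': array([ 1.1190e-01, -3.1388e+00, -2.0000e-04]), 'wrist_force': array([0.7196, 0.684 , 0.3465]), 'opening': np.float64(0.0227)}
cam [0.474 0.127 0.225] axis [ 0.313  0.025 -0.949]
[([235.0, 198.0, 287.0, 295.0], 0.97)]
```

View pics/w9c.png

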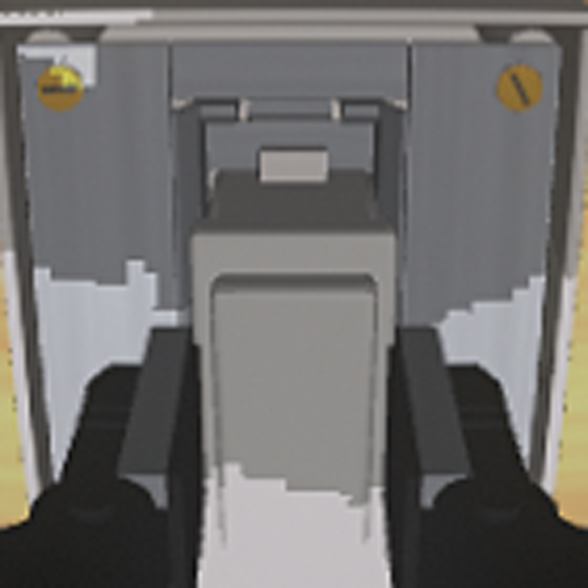

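```bash
python3 - <<'E'
from fit import *
import pickle
c=pickle.load(open('w9.pkl','rb')); s=r.sense(); zt=s['eef_pos'][2]
g=lambda u,v:(190-.5+(u+.5)/4.2,160-.5+(v+.5)/4.2)
P=lambda u,v,z:onz(c,*g(u,v),z,True)
yaw=.071; ex=np.array([np.cos(yaw),np.sin(yaw)])
for n,a,b,z,d in (('screw',(60,88),(520,88),.06,.032),('flare',(172,103),(410,103),.059,.0277),
  ('rock',(213,285),(378,285),zt-.0019,.02),('body',(192,234),(395,234),zt-.0079,.024),('lug',(260,150),(327,150),zt-.0349,.0265),('bodybottom',(218,172),(371,172),zt-.0379,.024)):
    A,B=P(*a,z),P(*b,z); m=(A+B)[:2]/2; v=B-A
    print(n,np.round(m+d*ex,4),'w',round(np.linalg.norm(v),4),'yaw',round(-np.arctan2(v[0],v[1]),3))
# predictions in crop px of window at true hypotheses
for cx in (.5500,.5515,.553):
  o=[]
  for L,W,z in ((.0554,.0314,.059),(.05,.026,.0563),(.05,.026,.059)):
    p=proj(c,[*(np.array([cx,.1302])-ex*L/2),z],True); o.append(round((p[1]-160+.5)*4.2))
  print(cx,o)
E
```

```text
screw [0.5518 0.1302] w 0.0639 yaw 0.071
flare [0.55   0.1302] w 0.0331 yaw 0.071
rock [0.552  0.1309] w 0.0185 yaw 0.071
body [0.5523 0.1307] w 0.0235 yaw 0.071
lug [0.5537 0.1308] w 0.0091 yaw 0.071
bodybottom [0.5554 0.1311] w 0.0213 yaw 0.071
0.55 [103, 116, 122]
0.5515 [114, 126, 132]
0.553 [124, 136, 142]
```

Call:
{"op": "move_arm", "data": {
  "jaw": [2,2,2,2,2],
  "offset": [
    [-0.1,-0.05,0],
    [-0.1,-0.05,-0.2],
    [-0.1,-0.05,-0.4],
    [-0.1,-0.05,-0.5],
    [-0.1,-0.05,-0.5]
  ],
  "dr": [
    [0,0,0],
    [0,0,0],
    [0,0,0],
    [0,0,0],
    [0,0,0]
  ]
}}

```text
time_s: 11.9
eef_pos: [0.5539, 0.1304, 0.0947]
tcp_rot: [0.112, -3.139, -0.0]
wrist_force: [0.7, -0.5, -0.9]
opening: 0.0225
```

Free so far, with the underside about 2 mm below the frame face. Continue in small steps.

Call:
{"op": "move_arm", "data": {
  "jaw": [2,2,2,2,2],
  "offset": [
    [0,0,-0.1],
    [0,0,-0.2],
    [0,0,-0.3],
    [0,0,-0.3],
    [0,0,-0.3]
  ],
  "dr": [
    [0,0,0],
    [0,0,0],
    [0,0,0],
    [0,0,0],
    [0,0,0]
  ]
}}

```text
time_s: 12.52
eef_pos: [0.554, 0.1304, 0.0918]
tcp_rot: [-0.112, 3.14, 0.0]
wrist_force: [-0.4, 0.1, -0.5]
opening: 0.0225
```

```bash
python3 look.py w10; python3 - <<'E'
from h import *
i=cv2.imread('pics/w10.png'); cv2.imwrite('pics/w10c.png',cv2.resize(i[160:300,190:330],None,fx=4.2,fy=4.2,interpolation=cv2.INTER_CUBIC))
E
```

```text
{'time_s': np.float64(12.525), 'q': array([ 1.4000e-03,  4.2200e-02, -2.5230e-01,  1.2763e+00,  1.0000e-04,
       -6.9900e-02]), 'eef_pos': array([0.554 , 0.1304, 0.0918]), 'tcp_rot': array([-1.1190e-01,  3.1396e+00,  1.0000e-04]), 'wrist_force': array([-0.4302,  0.091 , -0.4559]), 'opening': np.float64(0.0225)}
cam [0.473 0.127 0.218] axis [ 0.314  0.025 -0.949]
[([234.0, 193.0, 287.0, 295.0], 0.6), ([436.0, 263.0, 488.0, 316.0], 0.57)]
```

View pics/w10c.png

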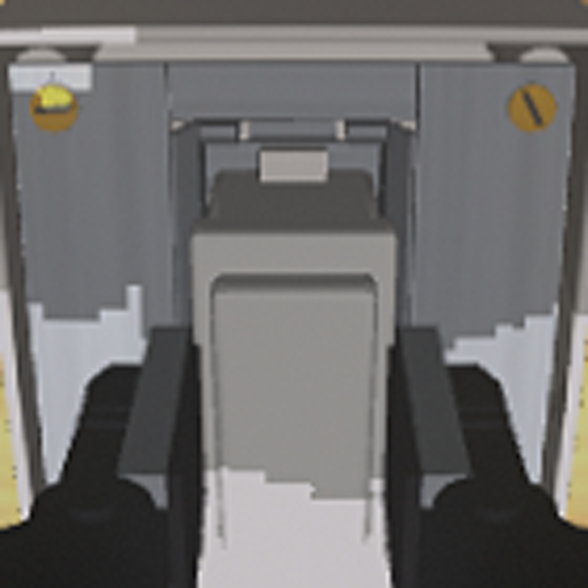

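Call:
{"op": "move_arm", "data": {
  "jaw": [2,2,2,2,2],
  "offset": [
    [0,0,-0.05],
    [0,0,-0.1],
    [0,0,-0.15],
    [0,0,-0.15],
    [0,0,-0.15]
  ],
  "dr": [
    [0,0,0],
    [0,0,0],
    [0,0,0],
    [0,0,0],
    [0,0,0]
  ]
}}

```text
time_s: 13.25
eef_pos: [0.554, 0.1304, 0.0903]
tcp_rot: [-0.112, 3.14, 0.0]
wrist_force: [0.7, -0.1, -1.0]
opening: 0.0229
```

Call:
{"op": "move_arm", "data": {
  "jaw": [2,2,2,2,2],
  "offset": [
    [0,0,-0.05],
    [0,0,-0.1],
    [0,0,-0.15],
    [0,0,-0.15],
    [0,0,-0.15]
  ],
  "dr": [
    [0,0,0],
    [0,0,0],
    [0,0,0],
    [0,0,0],
    [0,0,0]
  ]
}}

```text
time_s: 13.88
eef_pos: [0.554, 0.1304, 0.0888]
tcp_rot: [-0.112, 3.14, 0.0]
wrist_force: [0.7, -0.1, 0.4]
opening: 0.0227
```

Call:
{"op": "move_arm", "data": {
  "jaw": [2,2,2,2,2],
  "offset": [
    [0,0,-0.05],
    [0,0,-0.1],
    [0,0,-0.15],
    [0,0,-0.15],
    [0,0,-0.15]
  ],
  "dr": [
    [0,0,0],
    [0,0,0],
    [0,0,0],
    [0,0,0],
    [0,0,0]
  ]
}}

```text
time_s: 14.5
eef_pos: [0.5541, 0.1304, 0.0874]
tcp_rot: [-0.112, 3.139, 0.0]
wrist_force: [0.6, -0.9, 1.1]
opening: 0.0223
```

Call:
{"op": "move_arm", "data": {
  "jaw": [2,2,2,2,2],
  "offset": [
    [0,0,-0.05],
    [0,0,-0.1],
    [0,0,-0.1],
    [0,0,-0.1],
    [0,0,-0.1]
  ],
  "dr": [
    [0,0,0],
    [0,0,0],
    [0,0,0],
    [0,0,0],
    [0,0,0]
  ]
}}

```text
time_s: 15.12
eef_pos: [0.5541, 0.1304, 0.0864]
tcp_rot: [-0.112, 3.139, 0.0]
wrist_force: [-0.4, 0.7, 2.3]
opening: 0.0225
```

Call:
{"op": "move_arm", "data": {
  "jaw": [2,2,2,2,2],
  "offset": [
    [0,0,-0.05],
    [0,0,-0.1],
    [0,0,-0.1],
    [0,0,-0.1],
    [0,0,-0.1]
  ],
  "dr": [
    [0,0,0],
    [0,0,0],
    [0,0,0],
    [0,0,0],
    [0,0,0]
  ]
}}

```text
time_s: 15.75
eef_pos: [0.5541, 0.1304, 0.0854]
tcp_rot: [-0.112, 3.139, 0.0]
wrist_force: [-1.2, -0.2, 4.4]
opening: 0.0223
```

Call:
{"op": "move_arm", "data": {
  "jaw": [2,2,2,2,2],
  "offset": [
    [0,0,-0.05],
    [0,0,-0.1],
    [0,0,-0.1],
    [0,0,-0.1],
    [0,0,-0.1]
  ],
  "dr": [
    [0,0,0],
    [0,0,0],
    [0,0,0],
    [0,0,0],
    [0,0,0]
  ]
}}

```text
time_s: 16.38
eef_pos: [0.5544, 0.1304, 0.085]
tcp_rot: [-0.112, 3.139, 0.0]
wrist_force: [-1.0, 1.0, 7.2]
opening: 0.0225
```

Call:
{"op": "move_arm", "data": {
  "jaw": [2,2,2,2,2],
  "offset": [
    [0,0,-0.05],
    [0,0,-0.1],
    [0,0,-0.1],
    [0,0,-0.1],
    [0,0,-0.1]
  ],
  "dr": [
    [0,0,0],
    [0,0,0],
    [0,0,0],
    [0,0,0],
    [0,0,0]
  ]
}}

```text
time_s: 17.0
eef_pos: [0.5538, 0.1304, 0.083]
tcp_rot: [0.112, -3.139, -0.0]
wrist_force: [0.5, 0.1, 0.1]
opening: 0.0225
```

The force dropped to 0, so it snapped past. Press on to the seat.

Call:
{"op": "move_arm", "data": {
  "jaw": [2,2,2,2,2],
  "offset": [
    [0,0,-0.05],
    [0,0,-0.1],
    [0,0,-0.15],
    [0,0,-0.15],
    [0,0,-0.15]
  ],
  "dr": [
    [0,0,0],
    [0,0,0],
    [0,0,0],
    [0,0,0],
    [0,0,0]
  ]
}}

```text
time_s: 17.62
eef_pos: [0.5538, 0.1304, 0.0816]
tcp_rot: [0.112, -3.139, -0.0]
wrist_force: [-1.2, 0.3, -0.0]
opening: 0.0227
```

Call:
{"op": "move_arm", "data": {
  "jaw": [2,2,2,2,2],
  "offset": [
    [0,0,-0.05],
    [0,0,-0.1],
    [0,0,-0.1],
    [0,0,-0.1],
    [0,0,-0.1]
  ],
  "dr": [
    [0,0,0],
    [0,0,0],
    [0,0,0],
    [0,0,0],
    [0,0,0]
  ]
}}

```text
time_s: 18.25
eef_pos: [0.554, 0.1304, 0.0809]
tcp_rot: [-0.112, 3.14, 0.0]
wrist_force: [0.2, -0.6, -0.2]
opening: 0.0226
```

Call:
{"op": "move_arm", "data": {
  "jaw": [2,2,2,2,2],
  "offset": [
    [0,0,-0.05],
    [0,0,-0.1],
    [0,0,-0.1],
    [0,0,-0.1],
    [0,0,-0.1]
  ],
  "dr": [
    [0,0,0],
    [0,0,0],
    [0,0,0],
    [0,0,0],
    [0,0,0]
  ]
}}

```text
time_s: 18.88
eef_pos: [0.5541, 0.1304, 0.0799]
tcp_rot: [-0.112, 3.139, 0.0]
wrist_force: [-0.1, 1.1, -0.4]
opening: 0.0226
```

Call:
{"op": "move_arm", "data": {
  "jaw": [2,2,2,2,2],
  "offset": [
    [0,0,-0.05],
    [0,0,-0.1],
    [0,0,-0.1],
    [0,0,-0.1],
    [0,0,-0.1]
  ],
  "dr": [
    [0,0,0],
    [0,0,0],
    [0,0,0],
    [0,0,0],
    [0,0,0]
  ]
}}

```text
time_s: 19.5
eef_pos: [0.554, 0.1304, 0.0788]
tcp_rot: [-0.112, 3.14, 0.0]
wrist_force: [0.4, -0.1, -0.3]
opening: 0.0228
```

Call:
{"op": "move_arm", "data": {
  "jaw": [2,2,2,2,2],
  "offset": [
    [0,0,-0.05],
    [0,0,-0.1],
    [0,0,-0.1],
    [0,0,-0.1],
    [0,0,-0.1]
  ],
  "dr": [
    [0,0,0],
    [0,0,0],
    [0,0,0],
    [0,0,0],
    [0,0,0]
  ]
}}

```text
time_s: 20.12
eef_pos: [0.5541, 0.1304, 0.0784]
tcp_rot: [-0.112, 3.139, 0.0]
wrist_force: [-3.0, -0.1, 5.5]
opening: 0.0227
```

Contact is at the expected home height. A little more press to be sure.

Call:
{"op": "move_arm", "data": {
  "jaw": [2,2,2,2,2],
  "offset": [
    [0,0,-0.05],
    [0,0,-0.05],
    [0,0,-0.05],
    [0,0,-0.05],
    [0,0,-0.05]
  ],
  "dr": [
    [0,0,0],
    [0,0,0],
    [0,0,0],
    [0,0,0],
    [0,0,0]
  ]
}}

```text
time_s: 20.75
eef_pos: [0.5541, 0.1304, 0.0782]
tcp_rot: [-0.112, 3.139, -0.0]
wrist_force: [-3.7, -0.3, 8.6]
opening: 0.0226
```

```bash
python3 look.py w11; python3 - <<'E'
from h import *
i=cv2.imread('pics/w11.png'); cv2.imwrite('pics/w11c.png',cv2.resize(i[160:300,190:330],None,fx=4.2,fy=4.2,interpolation=cv2.INTER_CUBIC))
E
```

```text
{'time_s': np.float64(20.75), 'q': array([ 0.0014,  0.0512, -0.2685,  1.2507, -0.    , -0.0698]), 'eef_pos': array([0.5541, 0.1304, 0.0782]), 'tcp_rot': array([-1.1190e-01,  3.1392e+00, -1.0000e-04]), 'wrist_force': array([-3.729 , -0.3073,  8.6121]), 'opening': np.float64(0.0226)}
cam [0.473 0.127 0.204] axis [ 0.314  0.024 -0.949]
[([236.0, 203.0, 286.0, 295.0], 0.9)]
```

View pics/w11c.png

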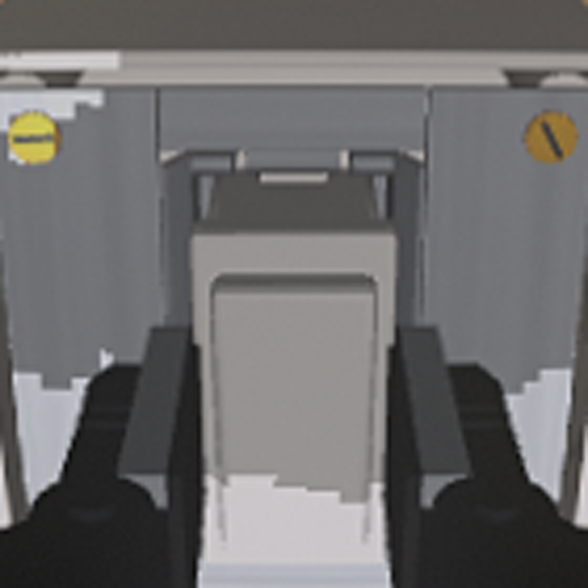

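The insert is home: the near lug is under the catch at (293,178). Now take up the play gently.

Call:
{"op": "move_arm", "data": {
  "jaw": [2,2,2,2,2],
  "offset": [
    [0,0,0.05],
    [0,0,0.1],
    [0,0,0.15],
    [0,0,0.2],
    [0,0,0.2]
  ],
  "dr": [
    [0,0,0],
    [0,0,0],
    [0,0,0],
    [0,0,0],
    [0,0,0]
  ]
}}

```text
time_s: 21.48
eef_pos: [0.554, 0.1304, 0.0791]
tcp_rot: [0.112, -3.139, -0.0]
wrist_force: [0.5, -0.2, 0.4]
opening: 0.0227
```

Call:
{"op": "move_arm", "data": {
  "jaw": [2,2,2,2,2],
  "offset": [
    [0,0,0.05],
    [0,0,0.1],
    [0,0,0.1],
    [0,0,0.1],
    [0,0,0.1]
  ],
  "dr": [
    [0,0,0],
    [0,0,0],
    [0,0,0],
    [0,0,0],
    [0,0,0]
  ]
}}

```text
time_s: 22.1
eef_pos: [0.554, 0.1304, 0.0803]
tcp_rot: [0.112, -3.14, -0.0]
wrist_force: [0.4, 0.5, 0.1]
opening: 0.0224
```

Call:
{"op": "move_arm", "data": {
  "jaw": [2,2,2,2,2],
  "offset": [
    [0,0,0.05],
    [0,0,0.1],
    [0,0,0.1],
    [0,0,0.1],
    [0,0,0.1]
  ],
  "dr": [
    [0,0,0],
    [0,0,0],
    [0,0,0],
    [0,0,0],
    [0,0,0]
  ]
}}

```text
time_s: 22.72
eef_pos: [0.554, 0.1304, 0.0813]
tcp_rot: [-0.112, 3.14, 0.0]
wrist_force: [0.1, 0.1, -0.4]
opening: 0.0225
```

Call:
{"op": "move_arm", "data": {
  "jaw": [2,2,2,2,2],
  "offset": [
    [0,0,0.05],
    [0,0,0.08],
    [0,0,0.08],
    [0,0,0.08],
    [0,0,0.08]
  ],
  "dr": [
    [0,0,0],
    [0,0,0],
    [0,0,0],
    [0,0,0],
    [0,0,0]
  ]
}}

```text
time_s: 23.35
eef_pos: [0.5539, 0.1304, 0.082]
tcp_rot: [0.112, -3.139, -0.0]
wrist_force: [0.4, -0.3, -3.8]
opening: 0.0225
```

Catch contact at -3.8 N. Raise towards 12 N.

Call:
{"op": "move_arm", "data": {
  "jaw": [2,2,2,2,2],
  "offset": [
    [0,0,0.04],
    [0,0,0.08],
    [0,0,0.08],
    [0,0,0.08],
    [0,0,0.08]
  ],
  "dr": [
    [0,0,0],
    [0,0,0],
    [0,0,0],
    [0,0,0],
    [0,0,0]
  ]
}}

```text
time_s: 23.98
eef_pos: [0.5538, 0.1304, 0.0826]
tcp_rot: [0.112, -3.139, -0.0]
wrist_force: [0.7, -0.1, -9.5]
opening: 0.0225
```

Call:
{"op": "move_arm", "data": {
  "jaw": [2,2,2,2,2],
  "offset": [
    [0,0,0.04],
    [0,0,0.04],
    [0,0,0.04],
    [0,0,0.04],
    [0,0,0.04]
  ],
  "dr": [
    [0,0,0],
    [0,0,0],
    [0,0,0],
    [0,0,0],
    [0,0,0]
  ]
}}

```text
time_s: 24.6
eef_pos: [0.5538, 0.1304, 0.083]
tcp_rot: [0.112, -3.139, -0.0]
wrist_force: [-0.3, 0.1, -14.4]
opening: 0.0223
```

```bash
python3 -c "
from h import *
print([np.round(r.sense()['wrist_force'],2) for _ in range(3)])"
```

```text
[array([ -0.29,   0.08, -14.41]), array([ -0.29,   0.08, -14.41]), array([ -0.29,   0.08, -14.41])]
```

It reads 14.4 N, a little high. Ease off 0.2 mm and hold.

Call:
{"op": "move_arm", "data": {
  "jaw": [2,2,2,2,2],
  "offset": [
    [0,0,-0.02],
    [0,0,-0.02],
    [0,0,-0.02],
    [0,0,-0.02],
    [0,0,-0.02]
  ],
  "dr": [
    [0,0,0],
    [0,0,0],
    [0,0,0],
    [0,0,0],
    [0,0,0]
  ]
}}

```text
time_s: 25.22
eef_pos: [0.5539, 0.1304, 0.0831]
tcp_rot: [0.112, -3.139, -0.0]
wrist_force: [0.2, 0.7, -13.8]
opening: 0.0227
```

Call:
{"op": "move_arm", "data": {
  "jaw": [2,2,2,2,2],
  "offset": [
    [0,0,0],
    [0,0,0],
    [0,0,0],
    [0,0,0],
    [0,0,0]
  ],
  "dr": [
    [0,0,0],
    [0,0,0],
    [0,0,0],
    [0,0,0],
    [0,0,0]
  ]
}}

```text
time_s: 25.85
eef_pos: [0.554, 0.1304, 0.0831]
tcp_rot: [0.112, -3.14, -0.0]
wrist_force: [-0.4, -0.4, -15.0]
opening: 0.0224
```

Call:
{"op": "move_arm", "data": {
  "jaw": [2,2,2,2,2],
  "offset": [
    [0,0,0],
    [0,0,0],
    [0,0,0],
    [0,0,0],
    [0,0,0]
  ],
  "dr": [
    [0,0,0],
    [0,0,0],
    [0,0,0],
    [0,0,0],
    [0,0,0]
  ]
}}

```text
time_s: 26.48
eef_pos: [0.554, 0.1304, 0.0831]
tcp_rot: [0.112, -3.14, -0.0]
wrist_force: [-0.8, -0.1, -15.1]
opening: 0.0226
```

The force creeps to 15 N. Ease by another 0.3 mm.

Call:
{"op": "move_arm", "data": {
  "jaw": [2,2,2,2,2],
  "offset": [
    [0,0,-0.03],
    [0,0,-0.03],
    [0,0,-0.03],
    [0,0,-0.03],
    [0,0,-0.03]
  ],
  "dr": [
    [0,0,0],
    [0,0,0],
    [0,0,0],
    [0,0,0],
    [0,0,0]
  ]
}}

```text
time_s: 27.1
eef_pos: [0.5541, 0.1304, 0.0829]
tcp_rot: [-0.112, 3.139, 0.0]
wrist_force: [-0.5, -0.0, -12.0]
opening: 0.0225
```

Call:
{"op": "move_arm", "data": {
  "jaw": [2,2,2,2,2],
  "offset": [
    [0,0,0],
    [0,0,0],
    [0,0,0],
    [0,0,0],
    [0,0,0]
  ],
  "dr": [
    [0,0,0],
    [0,0,0],
    [0,0,0],
    [0,0,0],
    [0,0,0]
  ]
}}

```text
time_s: 27.72
eef_pos: [0.554, 0.1304, 0.0829]
tcp_rot: [-0.112, 3.14, 0.0]
wrist_force: [-1.1, 0.2, -13.1]
opening: 0.0226
```

Call:
{"op": "move_arm", "data": {
  "jaw": [2,2,2,2,2],
  "offset": [
    [0,0,0],
    [0,0,0],
    [0,0,0],
    [0,0,0],
    [0,0,0]
  ],
  "dr": [
    [0,0,0],
    [0,0,0],
    [0,0,0],
    [0,0,0],
    [0,0,0]
  ]
}}

```text
time_s: 28.35
eef_pos: [0.5541, 0.1304, 0.0829]
tcp_rot: [-0.112, 3.139, 0.0]
wrist_force: [-1.3, -0.4, -11.5]
opening: 0.0227
```

About 12 N held for well over a second. Now push it back home.

Call:
{"op": "move_arm", "data": {
  "jaw": [2,2,2,2,2],
  "offset": [
    [0,0,-0.1],
    [0,0,-0.2],
    [0,0,-0.3],
    [0,0,-0.4],
    [0,0,-0.4]
  ],
  "dr": [
    [0,0,0],
    [0,0,0],
    [0,0,0],
    [0,0,0],
    [0,0,0]
  ]
}}

```text
time_s: 28.98
eef_pos: [0.5546, 0.1304, 0.0793]
tcp_rot: [-0.112, 3.138, 0.0]
wrist_force: [-0.1, -0.2, -0.5]
opening: 0.0224
```

Call:
{"op": "move_arm", "data": {
  "jaw": [2,2,2,2,2],
  "offset": [
    [0,0,-0.05],
    [0,0,-0.1],
    [0,0,-0.1],
    [0,0,-0.1],
    [0,0,-0.1]
  ],
  "dr": [
    [0,0,0],
    [0,0,0],
    [0,0,0],
    [0,0,0],
    [0,0,0]
  ]
}}

```text
time_s: 29.6
eef_pos: [0.5545, 0.1304, 0.0784]
tcp_rot: [-0.112, 3.139, 0.0]
wrist_force: [-1.6, -0.8, 5.4]
opening: 0.0228
```

Home again: 5.4 N at the same height as before. Unload, open and withdraw straight up.

Call:
{"op": "move_arm", "data": {
  "jaw": [2,2,4,4,4],
  "offset": [
    [0,0,0.06],
    [0,0,0.06],
    [0,0,0.06],
    [0,0,0.06],
    [0,0,0.06]
  ],
  "dr": [
    [0,0,0],
    [0,0,0],
    [0,0,0],
    [0,0,0],
    [0,0,0]
  ]
}}

```text
time_s: 30.22
eef_pos: [0.5537, 0.1304, 0.0781]
tcp_rot: [0.112, -3.139, -0.0]
wrist_force: [0.4, -0.6, -0.3]
opening: 0.0398
```

Call:
{"op": "move_arm", "data": {
  "jaw": [4.5,4.5,4.5,4.5,4.5],
  "offset": [
    [0,0,0.3],
    [0,0,1],
    [0,0,3],
    [0,0,6],
    [0,0,9]
  ],
  "dr": [
    [0,0,0],
    [0,0,0],
    [0,0,0],
    [0,0,0],
    [0,0,0]
  ]
}}

```text
time_s: 30.85
eef_pos: [0.5542, 0.1304, 0.171]
tcp_rot: [-0.112, 3.138, 0.0]
wrist_force: [0.9, 0.2, 0.1]
opening: 0.0449
```

Call:
{"op": "move_arm", "data": {
  "jaw": [4.5,4.5,4.5,4.5,4.5],
  "offset": [
    [3,0,1],
    [5,0,2],
    [5,0,2],
    [5,0,2],
    [5,0,2]
  ],
  "dr": [
    [0,0,0],
    [0,0,0],
    [0,0,0],
    [0,0,0],
    [0,0,0]
  ]
}}

```text
time_s: 31.48
eef_pos: [0.6032, 0.1305, 0.1883]
tcp_rot: [0.112, -3.139, -0.0]
wrist_force: [-0.7, 0.3, -0.3]
opening: 0.0446
```

```bash
python3 look.py w12; python3 - <<'E'
from h import *
i=cv2.imread('pics/w12.png'); cv2.imwrite('pics/w12c.png',cv2.resize(i[60:260,90:370],None,fx=2.8,fy=2.8,interpolation=cv2.INTER_CUBIC))
E
```

```text
{'time_s': np.float64(31.475), 'q': array([ 1.5000e-03,  1.5350e-01,  4.1900e-02,  1.4598e+00,  1.0000e-04,
       -6.9900e-02]), 'eef_pos': array([0.6032, 0.1305, 0.1883]), 'tcp_rot': array([ 1.1210e-01, -3.1389e+00, -2.0000e-04]), 'wrist_force': array([-0.7478,  0.2597, -0.2941]), 'opening': np.float64(0.0446)}
cam [0.522 0.127 0.314] axis [ 0.313  0.025 -0.949]
[([3.0, 32.0, 29.0, 72.0], 0.97), ([247.0, 104.0, 283.0, 164.0], 0.7)]
```

View pics/w12c.png

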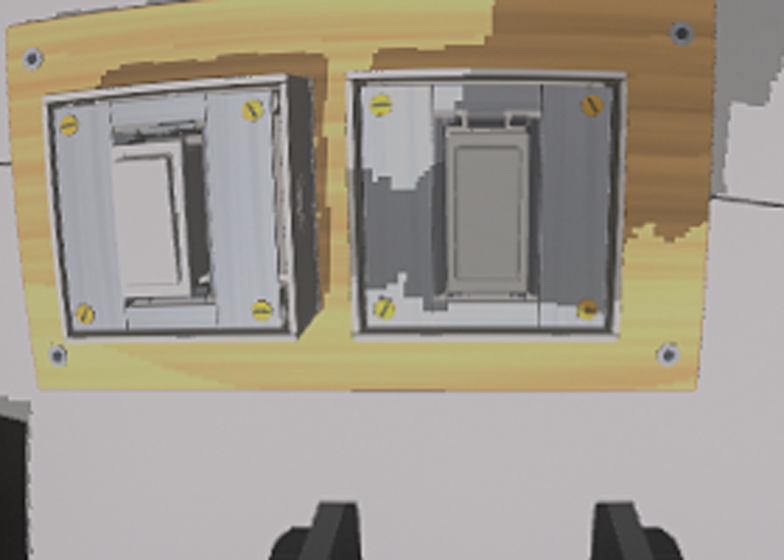

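The insert sits square in the right frame at crop (487,213), level like its neighbour, and the gripper is clear. Handing in.

```bash
python3 -c "
from h import *
print(r.job_done())"
```

```text
the job is handed in; nothing more can be done
None
```

The switch insert is home in the empty frame, tug-tested and let go, and the job is handed in at 31.5 s. No verdict came back, so these are my own readings.

- **Insertion:** The insert resisted with up to 7.2 N at the wrist, then snapped past the catches. It bottomed at the expected height and I pressed with at most 8.6 N.
- **Tug test:** The catches took hold after about 3 mm of play and kept it. The pull first crept to about 15 N, so I eased it off. It then read 11.5–13.1 N for over a second. At 12 N the frame should bow about 0.8 mm, but I could not read the frame joint directly.
- **Final state:** I pushed the insert back home to the same height (5.4 N), unloaded it and opened the gripper. The last wrist picture shows it square in its frame with the gripper clear. The tool went near no tools or small parts after the pick, though I did not measure their positions again at the end.

**What disagreed:**
- The wrist camera's stated pose was about 2.4 mm off in y. I replaced it with a pose worked out from the measured tool position.
- My x estimates for the insert and frame varied by 1–3 mm, within the flare's tolerance.
- The gripper read 22.5 mm on the 24 mm body throughout, but the grip showed no sign of slipping.

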